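Clamp the glued paddle beater under the screw press

ROBOT

A 7-joint arm with a two-finger parallel gripper is mounted at the origin on the work surface. World frame = base frame: x ahead of the robot, y to its left, z up, the work surface at z = 0. Lengths are in m, angles in degrees, forces in N, time in s.
With the tool pointing down it reaches from about 0.425 to 0.875 m from the base axis. Payload 4.7 kg.
Tool frame: the origin (TCP) lies between the finger pads; the fingertips stand 19 mm ahead of it and the grasp point (between the pads) is the TCP; x points along the fingers, z is the direction in which the jaws open and shut, and the axes are right-handed (so a half turn about x gives the same grasp; the last joint's range is limited). The gripper opens to 87 mm and grips with 3 to 60 N. Pads are 19 mm wide; open, the fingers measure 117 mm over their backs; the gripper's body (75 mm by 190 mm) begins 51 mm behind the grasp point.
Start: joints at [-63.192, 18.392, -4.016, 83.108, 1.295, 78.541, -3.26], TCP at [0.285, 0.584, 0.218] pointing down, gripper open.
Joint ranges: [-163.93, 163.93], [-17.29, 119.83], [-79.2, 71.16], [3.27, 140.29], [-89.18, 269.18], [5.43, 117.66], [-154.24, 154.24]. Speed limits (degrees/s): [147.25, 147.25, 180, 180, 180, 180, 180].

INTERFACE

Orientations are given as [roll, pitch, yaw] about the fixed x, y, z axes, in that order (R = Rz(yaw) Ry(pitch) Rx(roll)).
In Python, from cell import monitor, read_camera, camera_model, env, regions_of gives the robot as it stands. The module is installed in compiled form; this text tells all that it offers.
- The arm moves only by the tool step_arm, never from a script. Its argument "deltas" is a list of rows, each a list of 5 numbers: the gripper's target within -1 to 1 (fully open at 1, half-way at 0, shut at -1), then the shift along the tool's x, y, z in m, then the turn about the tool's x in degrees. A call has 1 to 12 rows; each row is the pose to reach, as a shift and turn from the pose commanded when the call began, along the tool's axes at that moment; what a row does not reach only later rows make up. A row lasts 1/8 s, in which the tool goes at most 62.5 mm and 10.7 degrees, less where a joint would pass 70% of its speed; a pose out of reach is approached as far as the arm can. A call with a gripper value outside its range is refused whole. The fingers move at their own pace and stop on an object; "newtons" is the grip in N (left out, the last holds). Time passes only in rows, so rows that repeat a pose let the fingers close. It gives the time, the measured TCP pose, the force and the opening at its end, in the units of the state.
- monitor.get_obs(): the state, without advancing time (a new reading comes with each control period).
- read_camera(name): name is "scene" or "top" or "wrist"; returns (picture, depth): 480x640x3 uint8, red, green, blue; 480x640 float32, m along the optical axis (not along the pixel's ray), 0 where there is no reading.
- camera_model(name): a dict with "fx", "fy", "cx", "cy" (pixels), "k1" (the pictures are not rectified: a ray, as slopes to the right and down, at radius r is drawn at 1 + k1 r^2 times it, then the intrinsics apply), "xyz" and "attitude" of the camera in the world. Camera axes: x right, y down, z forward; pixel columns grow to the right and rows downward; lengths in m; the calibration is good to about 2 mm. A picture is of the moment at which its call begins: read the wrist's pose just before it. camera_model takes no time and is no camera call; for the wrist camera it gives the pose at the moment of the call.
- env.sign_off(): hands the job in, once; it reports no verdict.
Trained networks look in the newest picture that a camera, given by its name, has taken for a name from the list of things; names that differ only in an ending like _2 or _b are one class to them, and where a whole thing is asked for, a point or a joint stands for the part that bears it (a point fixed in the world has none). Each returns a list of dicts, best first, with "p" (0 to 1); they miss things now and then, are a little off and sometimes report something else, mostly with a low value. They report only what shows in the picture. A call takes as long as a camera call. They do not tell look-alikes from the thing itself.
- regions_of(camera, thing): "pixels" (480x640 bool, what is visible of it) and "pixel" ([column, row] in pixels, amid what is visible of it).
The state is a dict: "time_s": time; "qpos": joint angles; "joint_velocities": joint speeds; "effort": joint torques, N m; "tool_pos": TCP position; "tool_rot": TCP orientation; "force": force on the tool from outside, world axes, zero at the start; "wrist_torque": the same for the moment, N m; "grip_width": finger opening in m.
Only numpy, scipy, OpenCV 4.12 (cv2) and the standard library are available. Lean on these libraries where they do the work, as an engineer would, in place of code of your own. Each camera call takes 0.05 s, during which the arm holds its last target. There are 200 camera calls.

TASK

The wooden paddle beater has a freshly glued split and lies in one of the two small screw presses on the plank. Grip the T-handle of that press and turn it clockwise (seen from above) until it gets clearly stiffer and the beater is clamped firmly, about 30 degrees past the first touch and not much more, or the rubber foot dents the wood; then let go. Do not shift the beater, and leave the T-handle of the empty press as it is.

Things in the scene. Friction and masses are not known exactly. Their poses are not given: they have to be found in the camera images.
- handle (a point): Middle of the T-handle bar of the press that holds the beater: level steel bar 100 mm long (point x), 14 wide, 16 tall, 165 mm above the plank, z up; 12 mm stem, bridge top 40 mm below. Clockwise from above tightens; the bar keeps its height. Turning takes 0.35 N m; the foot touches after 0.1 to 0.9 rad, then it rises 0.3 N m per rad (held still, one feels the rise alone). Stays where left
- foot: Round rubber-faced foot of that press, 44 mm across, under its bridge on the screw axis; origin: centre of its underside. The screw lowers it 6.4 mm per rad; on the wood it stops and its spring presses 50 N harder per rad of further turning. About 25 N (0.5 rad past the touch) is right; under 12 N is loose, over 45 N (0.9 rad) dents the wood
- beater: Wooden paddle beater lying flat on the 20 mm high, 150 x 170 mm bed of that press, under the foot: one board 22 mm thick, blade 200 x 90 mm, handle 160 x 30 mm along +x, about 0.36 kg. Origin: on its underside below its centre of mass, within 20 mm of the screw axis; its top face is 22 mm above the origin
- spare_tip (a point): Centre of one end face of the T-handle bar of the other, empty press (identical, bolted down, nothing under its foot), 50 mm from that screw's axis along the point's x, 165 mm above the plank. That handle is to be left alone
Mind the look-alikes: they are no part of the job. Leave any blue look-alike of the part that bears handle alone.

How it is judged (in metres and radians):
At the end, for the whole second after the job is handed in: The foot presses on the beater with 12 to 45 N by itself, and the beater is at rest (contact force between foot and beater between 12 and 45 N and linear speed of beater below 0.01 m/s); the robot touches nothing.
It fails at once if the foot is driven onto the wood with more than 45 N (contact force between foot and beater above 45 N).
It fails at once if the beater is shifted by more than 20 mm (distance of beater from where it was at the start of the episode above 0.02 m).
It fails at once if the T-handle of the empty press is turned (its tip moves by more than 12 mm) (distance of spare_tip from where it was at the start of the episode above 0.012 m).
It also fails if it takes over 42 s, if anything falls off the work surface, if the arm or the gripper's body presses on something with over 40 N, if the wrist force passes 120 N, or if a joint passes its speed limit or range.

## Working session

There is one attempt and no reset: what is moved stays moved. The work goes in short steps, Python scripts to look and compute and a tool call to move; the robot and the scene stay as the last step left them, time stands still between calls to the robot, and variables do not carry over. Pictures are saved under pics/ and viewed, about 8 in all and at most 12, crops included, and the job is handed in when it is done.

Besides the shell and the picture viewer there is one more tool, called after "Emit:" by a JSON object that holds its "method" and its "body", one argument or row to a line. step_arm: Moves the arm, as the interface text tells. Its arguments: {"type":"object","properties":{"deltas":{"type":"array"},"newtons":{"type":"number"}},"required":["deltas"]}

```bash
mkdir -p pics
cat > h.py <<'E'
import numpy as np, cv2
from scipy.spatial.transform import Rotation as R
from cell import monitor, read_camera, camera_model, env, regions_of
def Rm(a): 
    a=np.array(a,float); return R.from_euler('xyz',a,degrees=True).as_matrix() if a.size==3 else a
def pts(cam,m,depth,mask=None):
    v,u=np.nonzero((depth>0)&(mask if mask is not None else True))
    K=np.array([[m['fx'],0,m['cx']],[0,m['fy'],m['cy']],[0,0,1.]])
    p=cv2.undistortPoints(np.stack([u,v],1).astype(float)[:,None],K,np.array([m['k1'],0,0,0.]))[:,0]
    d=depth[v,u][:,None]
    return (np.hstack([p,np.ones_like(d)])*d)@Rm(m['attitude']).T+np.array(m['xyz'])
E
python3 - <<'E'
from h import *
print(monitor.get_obs())
for c in ['scene','top']:
    m=camera_model(c); im,d=read_camera(c); print(c,m)
    cv2.imwrite(f'pics/{c}0.png',im[:,:,::-1])
    for t in ['handle','foot','beater','spare_tip']:
        for r in regions_of(c,t):
            P=pts(c,m,d,r['pixels'])
            print(t,round(r['p'],2),r['pixel'],len(P),np.median(P,0).round(3) if len(P) else '',np.percentile(P,[3,97],axis=0).round(3).tolist() if len(P) else '')
E
```

```text
{'time_s': 0.0, 'qpos': array([-63.19196144,  18.43896867,  -4.01457289,  83.17350544,
         1.29580729,  78.54153571,  -3.25879907]), 'joint_velocities': array([-0.03457328, -0.07395277, -0.00825453, -0.06333906,  0.00553904,
       -0.16093328,  0.09824944]), 'effort': array([-7.40113373e-04, -4.91274011e+01, -4.04037209e-01, -3.12535286e+01,
       -6.39936095e-02,  4.35368554e-02,  1.77283159e-04]), 'tool_pos': array([0.28475937, 0.58368552, 0.21657467]), 'tool_rot': array([-176.40836567,   89.89105927, -112.40623316]), 'force': array([-0.34950644, -0.39233231, -0.25125707]), 'wrist_torque': array([ 0.00539051, -0.02624615, -0.04289757]), 'grip_width': 0.0872239678559927}
scene {'fx': 611.6330032889734, 'fy': 611.6330032889734, 'cx': 324.20129300549235, 'cy': 237.75138972767874, 'k1': 0.048975717783597085, 'xyz': array([ 1.321573  , -0.11159296,  0.92587638]), 'attitude': array([-133.53441937,   -0.64322855,   86.46769659])}
handle 0.91 [383.5, 350.1] 549 [0.775 0.019 0.173] [[0.729, 0.003, 0.129], [0.815, 0.036, 0.176]]
handle 0.68 [207.9, 140.8] 348 [ 0.203 -0.294  0.17 ] [[
[... 908 characters left out ...]
andle 0.82 [459.6, 409.5] 655 [ 0.196 -0.292  0.172] [[0.153, -0.303, 0.126], [0.241, -0.282, 0.176]]
handle 0.65 [373.8, 211.6] 541 [ 0.546 -0.144  0.172] [[0.521, -0.182, 0.125], [0.577, -0.103, 0.176]]
handle 0.57 [286.6, 105.5] 450 [0.763 0.017 0.173] [[0.72, 0.002, 0.128], [0.808, 0.035, 0.176]]
foot 0.59 [285.7, 135.3] 122 [0.752 0.024 0.059] [[0.745, 0.005, 0.052], [0.764, 0.04, 0.064]]
foot 0.42 [361.8, 233.4] 66 [ 0.534 -0.137  0.053] [[0.529, -0.151, 0.046], [0.539, -0.125, 0.059]]
beater 0.87 [359.5, 249.0] 3752 [ 0.499 -0.138  0.042] [[0.416, -0.175, 0.037], [0.745, -0.081, 0.046]]
spare_tip 0.81 [214.4, 213.8] 602 [0.545 0.149 0.172] [[0.512, 0.121, 0.127], [0.582, 0.18, 0.176]]
```

View pics/scene0.png

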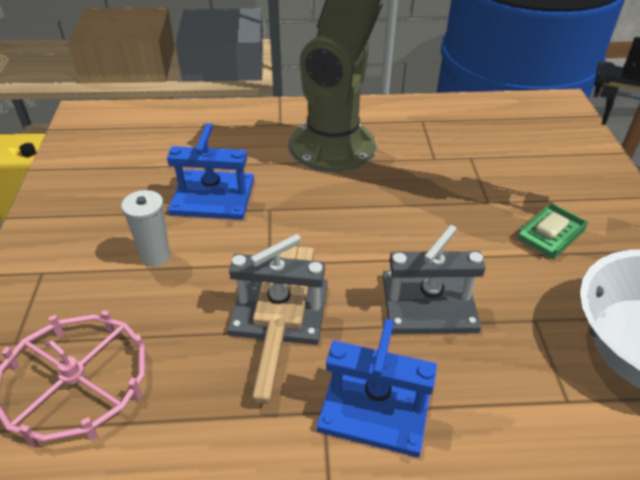

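View pics/top0.png

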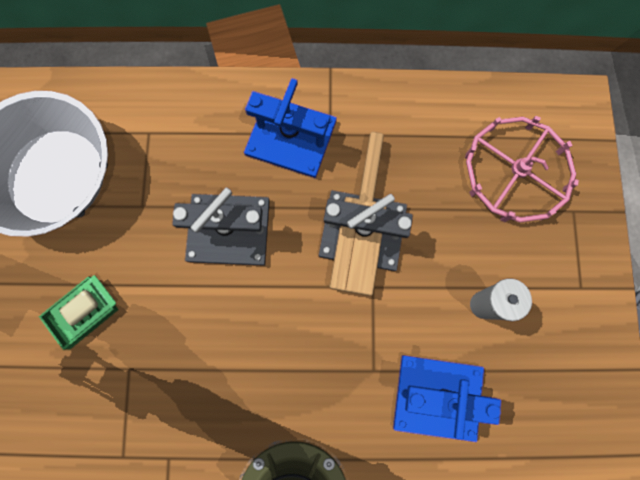

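The scene picture shows the beater in the grey press at about (277,295), with its T-handle at (275,250). The empty grey press is at (433,290), and two blue look-alikes are at (380,390) and (210,190). The top picture agrees: target handle at (372,211), spare handle at (211,210).

```bash
cat >> h.py <<'E'
def bar(P,c,r=0.07,lo=0.16,hi=0.185):
    Q=P[(np.hypot(*(P[:,:2]-c).T)<r)&(P[:,2]>lo)&(P[:,2]<hi)]
    rc=cv2.minAreaRect((Q[:,:2]*1000).astype(np.float32))
    (cx,cy),(w,h),a=rc
    if w<h: a+=90
    return np.array([cx,cy])/1000,(w,h),a%180,np.median(Q[:,2]),len(Q)
E
python3 - <<'E'
from h import *
o=monitor.get_obs(); T=Rm(o['tool_rot']); print('tool axes cols',T.round(3).tolist())
print('wrist',camera_model('wrist')['xyz'])
for c in ['scene','top']:
    m=camera_model(c); im,d=read_camera(c); P=pts(c,m,d)
    for n,ce in (('T',(0.549,-0.142)),('spare',(0.549,0.150))): print(c,n,bar(P,np.array(ce)))
    Q=P[(np.hypot(*(P[:,:2]-[0.549,-0.142]).T)<0.12)&(P[:,2]<0.158)]
    print('bridge/bolts z',np.percentile(Q[:,2],[90,97,99,100]).round(3))
b=np.array([0.549,-0.142]);t=o['tool_pos'].copy();
print('shift in tool axes', (T.T@(np.array([*b,0.28])-t)).round(3))
E
```

```text
tool axes cols [[0.0, -0.899, 0.438], [-0.0, 0.438, 0.899], [-1.0, -0.0, 0.0]]
wrist [0.21777367 0.61748403 0.38423444]
scene T (array([ 0.5504093 , -0.14016188]), (18.910015106201172, 100.82133483886719), 123.55418395996094, np.float64(0.1718981848731021), 542)
scene spare (array([0.55029285, 0.15209059]), (15.671205520629883, 101.59137725830078), 141.28905868530273, np.float64(0.172911856846238), 404)
bridge/bolts z [0.125 0.13  0.133 0.158]
top T (array([ 0.54938184, -0.14249812]), (14.753621101379395, 100.45092010498047), 124.62896347045898, np.float64(0.1731646098022136), 443)
top spare (array([0.54833057, 0.15213635]), (14.77353572845459, 98.93172454833984), 140.73110961914062, np.float64(0.17283569687141298), 485)
bridge/bolts z [0.126 0.13  0.132 0.151]
shift in tool axes [-0.062 -0.556 -0.537]
```

Emit:
{"method": "step_arm", "body": {
  "deltas": [
    [1, -0.06, 0, 0, 0],
    [1, -0.062, -0.045, -0.043, 3],
    [1, -0.062, -0.085, -0.082, 6],
    [1, -0.062, -0.125, -0.121, 9],
    [1, -0.062, -0.165, -0.16, 12],
    [1, -0.062, -0.205, -0.198, 15],
    [1, -0.062, -0.245, -0.237, 18],
    [1, -0.062, -0.285, -0.275, 21],
    [1, -0.062, -0.325, -0.314, 24],
    [1, -0.062, -0.365, -0.353, 27],
    [1, -0.062, -0.405, -0.391, 30],
    [1, -0.062, -0.445, -0.43, 30]
  ]
}}

```text
time_s: 2.1
tool_pos: [0.4969, 0.001, 0.2801]
tool_rot: [-3.2, 89.9, 30.8]
force: [0.8, 0.9, -0.4]
grip_width: 0.0872
```

Run:
```python
from h import *
o=monitor.get_obs(); T=Rm(o['tool_rot']); print(o['time_s'],o['tool_pos'],o['qpos'].round(1),T.round(3).tolist())
print('shift', (T.T@(np.array([0.550,-0.1415,0.28])-o['tool_pos'])).round(4))
```

```text
2.1 [0.49689213 0.00102993 0.28008237] [-31.2  -2.9  27.2  99.6   1.3  82.9  29.8] [[0.001, -0.559, 0.829], [0.001, 0.829, 0.559], [-1.0, -0.0, 0.001]]
shift [ 0.     -0.1479 -0.0357]
```

Emit:
{"method": "step_arm", "body": {
  "deltas": [
    [1, 0, -0.05, -0.012, 0],
    [1, 0, -0.1, -0.024, 0],
    [1, 0, -0.148, -0.036, 0],
    [1, 0, -0.148, -0.036, 0],
    [1, 0, -0.148, -0.036, 0]
  ]
}}

```text
time_s: 2.72
tool_pos: [0.5493, -0.1395, 0.2795]
tool_rot: [78.5, 90.0, 112.5]
force: [0.1, 0.9, -0.1]
grip_width: 0.087
```

Run:
```python
from h import *
o=monitor.get_obs(); T=Rm(o['tool_rot']); m=camera_model('wrist'); im,d=read_camera('wrist')
cv2.imwrite('pics/w1.png',im[:,:,::-1])
print(o['tool_pos'],o['qpos'].round(1),o['force'],o['wrist_torque'],'zaxis',np.degrees(np.arctan2(T[1,2],T[0,2])))
P=pts('wrist',m,d); r=bar(P,np.array([0.55,-0.1415])); print(r)
print('shift',(T.T@(np.array([*r[0],0.165])-o['tool_pos'])).round(4))
```

```text
[ 0.54930852 -0.1395189   0.27951265] [-21.7   7.4  37.   91.   -4.5  83.2  49.6] [ 0.09629219  0.88309827 -0.08949817] [0.02396163 0.05704698 0.04247772] zaxis 34.00800435105271
(array([ 0.54788416, -0.14099855]), (13.856121063232422, 99.14570617675781), 124.30429458618164, np.float64(0.17230784932932836), 2147)
shift [ 0.1145 -0.0005 -0.002 ]
```

View pics/w1.png

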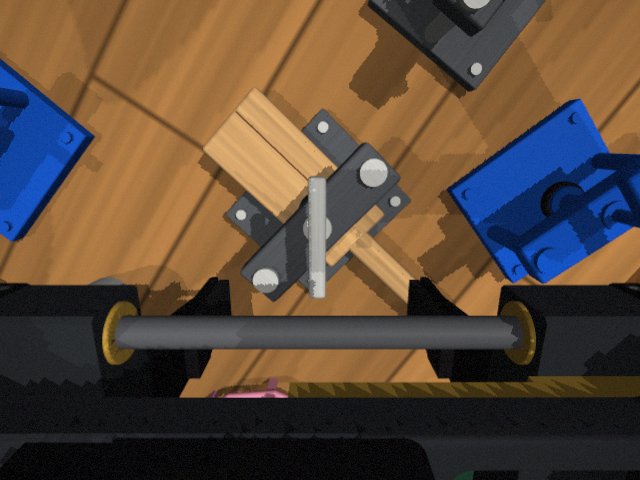

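The wrist view shows the target bar centred near (317,237), between the open jaws and vertical in the image. That is square to the jaws, and nothing is in the way of the descent.

Emit:
{"method": "step_arm", "body": {
  "deltas": [
    [1, 0.03, 0, -0.001, 0],
    [1, 0.06, 0, -0.001, 0],
    [1, 0.09, 0, -0.001, 0],
    [1, 0.113, 0, -0.001, 0],
    [1, 0.113, 0, -0.001, 0],
    [1, 0.113, 0, -0.001, 0]
  ]
}}

```text
time_s: 3.52
tool_pos: [0.5493, -0.1398, 0.1678]
tool_rot: [-20.8, 89.9, 13.3]
force: [-0.0, -0.5, 0.2]
grip_width: 0.0872
```

Emit:
{"method": "step_arm", "body": {
  "deltas": [
    [-0.4, 0, 0, 0, 0],
    [-0.6, 0, 0, 0, 0],
    [-0.8, 0, 0, 0, 0],
    [-1, 0, 0, 0, 0],
    [-1, 0, 0, 0, 0],
    [-1, 0, 0, 0, 0],
    [-1, 0, 0, 0, 0],
    [-1, 0, 0, 0, 0]
  ],
  "newtons": 30
}}

```text
time_s: 4.53
tool_pos: [0.5485, -0.1407, 0.1666]
tool_rot: [38.3, 90.0, 72.3]
force: [0.2, 0.1, -1.0]
grip_width: 0.0146
```

```bash
cat > s.py <<'E'
from h import *
def st(n=4):
    L=[]
    for i in range(n):
        o=monitor.get_obs(); L.append([*o['force'],*o['wrist_torque']]); 
        if i<n-1: read_camera('wrist')
    T=Rm(o['tool_rot'])
    print(round(o['time_s'],2),o['tool_pos'].round(4),'z',round(np.degrees(np.arctan2(T[1,2],T[0,2])),2),'q7',o['qpos'][6].round(1),'g',o['grip_width'].round(4),'F,M',np.mean(L,0).round(3),'Mz',np.array(L)[:,5].round(3))
if __name__=='__main__': st()
E
python3 s.py
```

```text
Traceback (most recent call last):
  File "s.py", line 9, in <module>
    if __name__=='__main__': st()
                             ~~^^
  File "s.py", line 8, in st
    print(round(o['time_s'],2),o['tool_pos'].round(4),'z',round(np.degrees(np.arctan2(T[1,2],T[0,2])),2),'q7',o['qpos'][6].round(1),'g',o['grip_width'].round(4),'F,M',np.mean(L,0).round(3),'Mz',np.array(L)[:,5].round(3))
                                                                                                                                        ^^^^^^^^^^^^^^^^^^^^^
AttributeError: 'float' object has no attribute 'round'
```

```bash
sed -i "s/o\['grip_width'\].round(4)/round(float(o['grip_width']),4)/" s.py; python3 s.py
```

```text
4.83 [ 0.5484 -0.1408  0.1666] z 34.0 q7 51.8 g 0.0122 F,M [-0.19  -0.268 -0.39  -0.098  0.149  0.008] Mz [ 0.005 -0.008  0.035  0.002]
```

Emit:
{"method": "step_arm", "body": {
  "deltas": [
    [-1, 0, 0, 0, 0],
    [-1, 0, 0, 0, 3],
    [-1, 0, 0, 0, 6],
    [-1, 0, 0, 0, 9],
    [-1, 0, 0, 0, 9],
    [-1, 0, 0, 0, 9]
  ],
  "newtons": 50
}}

```text
time_s: 5.58
tool_pos: [0.5498, -0.1404, 0.1685]
tool_rot: [-9.9, 89.8, 15.1]
force: [-1.6, 1.4, 7.5]
grip_width: 0.0001
```

```bash
python3 s.py
```

```text
5.72 [ 0.5498 -0.1404  0.1685] z 25.02 q7 43.0 g 0.0006 F,M [-1.057  1.388  7.582  0.212  0.343  0.01 ] Mz [-0.024 -0.004  0.018  0.049]
```

Run:
```python
from h import *
im,d=read_camera('scene'); 
a=cv2.resize(im[170:350,200:360],None,fx=3.5,fy=3.5,interpolation=cv2.INTER_CUBIC)
cv2.imwrite('pics/s1.png',a[:,:,::-1])
m=camera_model('scene')
```

```text
(no output)
```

View pics/s1.png

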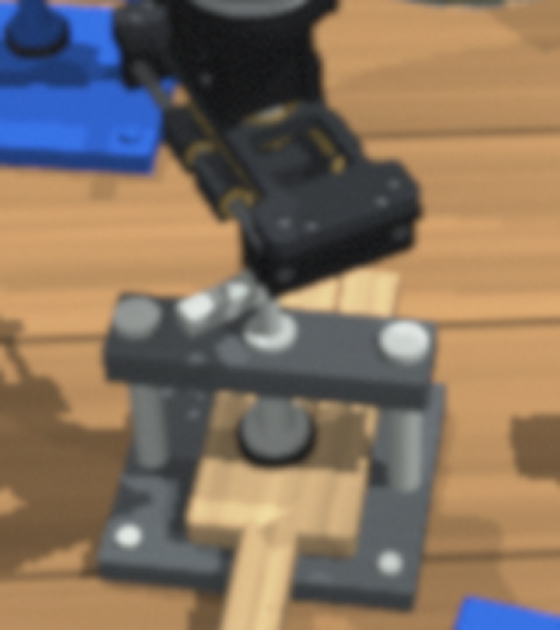

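Run:
```python
from h import *
for c in ['scene','top','wrist']:
    m=camera_model(c); im,d=read_camera(c); P=pts(c,m,d)
    Q=P[(np.hypot(*(P[:,:2]-[0.55,-0.141]).T)<0.07)&(P[:,2]>0.160)&(P[:,2]<0.180)]
    print(c,len(Q),bar(P,np.array([0.55,-0.141]))[:3] if len(Q)>5 else '')
    cv2.imwrite(f'pics/{c}2.png',im[:,:,::-1])
    if c=='wrist':
        # rod near gripper
        cv2.imwrite('pics/w2.png',cv2.resize(im[100:400,160:480],None,fx=2,fy=2)[:,:,::-1])
```

```text
scene 265 (array([ 0.5656861 , -0.16301013]), (20.962326049804688, 44.67336654663086), 127.30466842651367)
top 0 
wrist 2793 (array([ 0.54987299, -0.13893217]), (19.009952545166016, 98.46664428710938), 123.95616912841797)
```

View pics/w2.png

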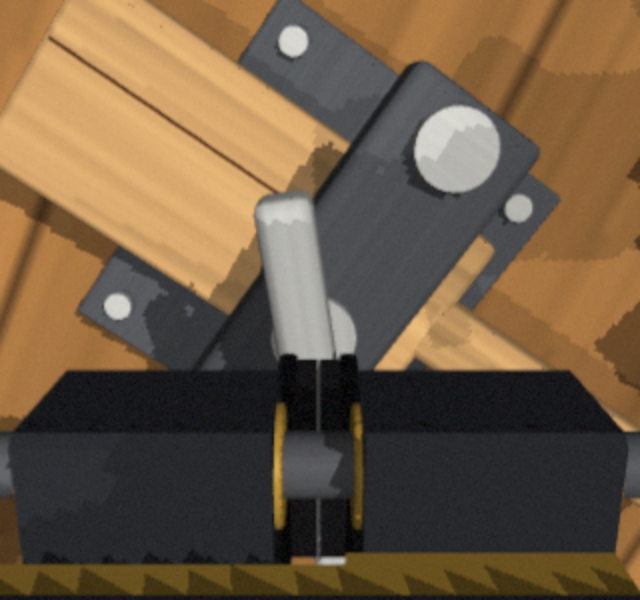

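The fingers shut above the bar, at about (318,355) in this crop, and the bar did not turn. I'll measure where the fingertips really end.

Run:
```python
from h import *
o=monitor.get_obs();m=camera_model('wrist'); im,d=read_camera('wrist')
T=Rm(o['tool_rot'])
for (u,v) in [(304,285),(333,285),(304,279),(333,279),(319,290),(240,300),(240,325),(319,330)]:
    k=np.zeros_like(d,bool); k[v-1:v+2,u-1:u+2]=1
    p=np.median(pts('wrist',m,d,k),0); print((u,v),p.round(4),'tool',(T.T@(p-o['tool_pos'])).round(4))
print(o['tool_pos'],m['xyz'])
```

```text
(304, 285) [ 0.5382 -0.1322  0.1829] tool [-0.0144  0.0123 -0.007 ]
(333, 285) [ 0.5501 -0.1269  0.1823] tool [-0.0137  0.0121  0.0061]
(304, 279) [ 0.5379 -0.1324  0.1758] tool [-0.0073  0.0122 -0.0074]
(333, 279) [ 0.5505 -0.1267  0.1761] tool [-0.0076  0.012   0.0064]
(319, 290) [ 0.5453 -0.1313  0.1838] tool [-0.0153  0.01   -0.0002]
(240, 300) [ 0.5158 -0.1131  0.2574] tool [-0.089  0.039 -0.019]
(240, 325) [ 0.5181 -0.1136  0.2667] tool [-0.0982  0.0376 -0.0171]
(319, 330) [ 0.5354 -0.1109  0.2598] tool [-0.0913  0.0327 -0.0003]
[ 0.54976933 -0.14033173  0.16851115] [ 0.51712451 -0.07275062  0.33507442]
```

Emit:
{"method": "step_arm", "body": {
  "deltas": [
    [0.5, -0.01, 0, 0, -4],
    [1, -0.01, 0, 0, -9],
    [1, -0.01, 0, 0, -9],
    [1, -0.01, 0, 0, -9]
  ],
  "newtons": 30
}}

```text
time_s: 6.48
tool_pos: [0.5485, -0.1406, 0.1765]
tool_rot: [77.9, 90.0, 111.8]
force: [-0.1, 0.1, -0.9]
grip_width: 0.0326
```

```bash
python3 s.py
python3 - <<'E'
from h import *
im,d=read_camera('scene'); 
a=cv2.resize(im[150:330,190:370],None,fx=3.3,fy=3.3,interpolation=cv2.INTER_CUBIC)
cv2.imwrite('pics/s3.png',a[:,:,::-1])
o=monitor.get_obs();m=camera_model('wrist'); im,d=read_camera('wrist'); T=Rm(o['tool_rot'])
P=(pts('wrist',m,d)-o['tool_pos'])@T
r=bar(pts('wrist',m,d),np.array([0.55,-0.141])); print(r,(T.T@(np.array([*r[0],0.165])-o['tool_pos'])).round(4))
Q=P[(abs(P[:,1])<0.02)&(abs(P[:,2])<0.07)&(P[:,0]<0.03)]
for lo in np.arange(-0.06,0.06,0.01):
    q=Q[(Q[:,2]>lo)&(Q[:,2]<lo+0.01)]; print(lo.round(2),len(q),q[:,0].max().round(4) if len(q) else '')
E
```

```text
6.62 [ 0.5485 -0.1407  0.1765] z 33.96 q7 51.5 g 0.0444 F,M [ 0.005 -0.353 -0.147 -0.055  0.014 -0.019] Mz [-0.003 -0.029  0.004 -0.048]
(array([ 0.54343457, -0.14180917]), (59.886470794677734, 94.4271469116211), 99.61227416992188, np.float64(0.17234768456405522), 4210) [ 0.0115  0.0019 -0.0048]
-0.06 39 -0.0966
-0.05 59 -0.0966
-0.04 494 -0.0037
-0.03 2375 -0.0036
-0.02 0 
-0.01 889 0.0075
0.0 722 0.0078
0.01 10 -0.1165
0.02 2656 -0.0038
0.03 695 -0.0036
0.04 448 -0.097
0.05 321 -0.0968
```

View pics/s3.png

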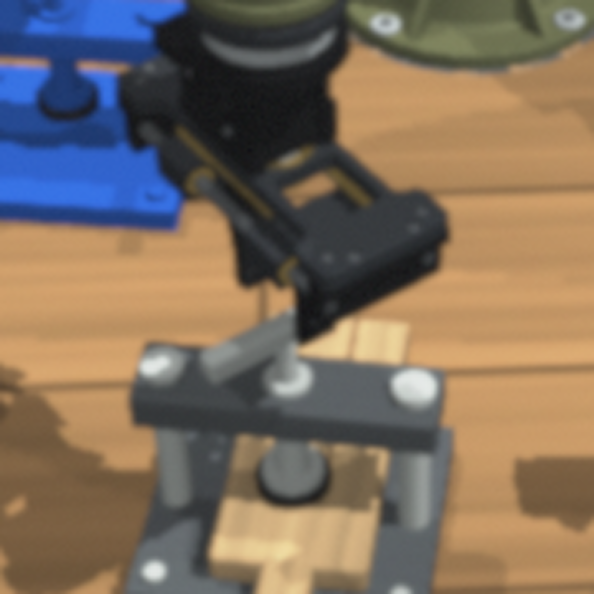

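The jaws straddle the bar, at about (290,320) in the crop, but the wrist depth puts the fingertips about 4 mm behind the TCP instead of 19 mm ahead. That explains the slip, so I'll go about 17 mm lower than on the first try. Even if the text's 19 mm is right, that still clears the bridge.

Emit:
{"method": "step_arm", "body": {
  "deltas": [
    [0, 0.008, 0, 0, 0],
    [0, 0.016, 0, 0, 0],
    [0, 0.022, 0, 0, 0],
    [0, 0.026, 0, 0, 0],
    [0, 0.026, 0, 0, 0]
  ]
}}

```text
time_s: 7.35
tool_pos: [0.5483, -0.1407, 0.1503]
tool_rot: [143.6, 90.0, 177.6]
force: [-0.1, 0.0, 0.7]
grip_width: 0.0435
```

Emit:
{"method": "step_arm", "body": {
  "deltas": [
    [-0.4, 0, 0, 0, 0],
    [-1, 0, 0, 0, 0],
    [-1, 0, 0, 0, 0],
    [-1, 0, 0, 0, 0],
    [-1, 0, 0, 0, 0],
    [-1, 0, 0, 0, 0],
    [-1, 0, 0, 0, 0],
    [-1, 0, 0, 0, 0],
    [-1, 0, 0, 0, 0]
  ],
  "newtons": 40
}}

```text
time_s: 8.48
tool_pos: [0.5484, -0.1409, 0.1508]
tool_rot: [156.8, 90.0, -169.2]
force: [-2.0, -0.1, 2.7]
grip_width: 0.0137
```

```bash
python3 s.py
```

```text
8.62 [ 0.5485 -0.1408  0.1508] z 34.0 q7 52.2 g 0.0137 F,M [-1.94  -0.35   2.669 -0.118  0.432 -0.181] Mz [-0.183 -0.173 -0.21  -0.157]
```

Emit:
{"method": "step_arm", "body": {
  "deltas": [
    [-1, 0, 0, 0, 2],
    [-1, 0, 0, 0, 4],
    [-1, 0, 0, 0, 6],
    [-1, 0, 0, 0, 6],
    [-1, 0, 0, 0, 6]
  ],
  "newtons": 55
}}

```text
time_s: 9.25
tool_pos: [0.5486, -0.1408, 0.1508]
tool_rot: [-18.9, 90.0, 9.1]
force: [-1.8, -1.1, 4.2]
grip_width: 0.0135
```

```bash
python3 s.py;  python3 - <<'E'
from h import *
m=camera_model('wrist'); im,d=read_camera('wrist'); print(bar(pts('wrist',m,d),np.array([0.55,-0.141]),hi=0.1745))
E
```

```text
9.4 [ 0.5486 -0.1408  0.1508] z 28.0 q7 46.4 g 0.0135 F,M [-2.663 -1.181  4.426 -0.174  0.548  0.226] Mz [0.194 0.259 0.234 0.218]
(array([ 0.54577374, -0.13442017]), (30.73467254638672, 86.16238403320312), 128.2188491821289, np.float64(0.17224477395305862), 5143)
```

Emit:
{"method": "step_arm", "body": {
  "deltas": [
    [-1, 0, 0, 0, 2],
    [-1, 0, 0, 0, 4],
    [-1, 0, 0, 0, 6],
    [-1, 0, 0, 0, 6],
    [-1, 0, 0, 0, 6]
  ]
}}

```text
time_s: 10.07
tool_pos: [0.5487, -0.1407, 0.1508]
tool_rot: [-15.6, 90.0, 6.4]
force: [-1.1, -1.1, 4.4]
grip_width: 0.0136
```

```bash
python3 s.py;  python3 - <<'E'
from h import *
m=camera_model('wrist'); im,d=read_camera('wrist')
k=np.zeros_like(d,bool); k[:270]=1
print(bar(pts('wrist',m,d,k),np.array([0.55,-0.141])))
E
```

```text
10.22 [ 0.5487 -0.1407  0.1508] z 22.0 q7 40.5 g 0.0133 F,M [-1.59  -1.026  4.682 -0.205  0.449  0.236] Mz [0.211 0.277 0.221 0.234]
(array([ 0.53455066, -0.10790971]), (13.960990905761719, 28.765146255493164), 112.26093482971191, np.float64(0.1722345670285018), 2208)
```

Emit:
{"method": "step_arm", "body": {
  "deltas": [
    [-1, 0, 0, 0, 2],
    [-1, 0, 0, 0, 4],
    [-1, 0, 0, 0, 6],
    [-1, 0, 0, 0, 8],
    [-1, 0, 0, 0, 8]
  ]
}}

```text
time_s: 10.9
tool_pos: [0.5489, -0.1406, 0.1508]
tool_rot: [-13.7, 90.0, 0.3]
force: [-0.3, -1.1, 5.0]
grip_width: 0.0139
```

```bash
sed -i 's/n=4/n=7/' s.py; python3 s.py
```

```text
11.2 [ 0.5489 -0.1407  0.1508] z 14.0 q7 32.8 g 0.0137 F,M [ 0.169 -0.603  4.486 -0.193 -0.012  0.274] Mz [0.331 0.255 0.292 0.249 0.266 0.247 0.277]
```

Emit:
{"method": "step_arm", "body": {
  "deltas": [
    [-1, 0, 0, 0, 2],
    [-1, 0, 0, 0, 4],
    [-1, 0, 0, 0, 6],
    [-1, 0, 0, 0, 8],
    [-1, 0, 0, 0, 8]
  ]
}}

```text
time_s: 11.82
tool_pos: [0.549, -0.1406, 0.1508]
tool_rot: [-10.1, 89.9, -4.1]
force: [3.0, 0.2, 3.3]
grip_width: 0.0135
```

```bash
python3 s.py
```

```text
12.12 [ 0.549  -0.1406  0.1508] z 6.01 q7 25.0 g 0.0138 F,M [ 4.242 -0.435  2.517 -0.175 -0.88   0.331] Mz [0.359 0.371 0.321 0.273 0.327 0.336 0.33 ]
```

Emit:
{"method": "step_arm", "body": {
  "deltas": [
    [-1, 0, 0, 0, 2],
    [-1, 0, 0, 0, 4],
    [-1, 0, 0, 0, 6],
    [-1, 0, 0, 0, 8],
    [-1, 0, 0, 0, 8]
  ]
}}

```text
time_s: 12.75
tool_pos: [0.5492, -0.1406, 0.1508]
tool_rot: [-6.8, 89.9, -8.8]
force: [5.9, -0.8, 1.8]
grip_width: 0.0134
```

```bash
python3 s.py
```

```text
13.05 [ 0.5492 -0.1406  0.1508] z -2.01 q7 17.2 g 0.0134 F,M [ 5.689 -0.278  1.777 -0.181 -1.158  0.405] Mz [0.432 0.395 0.41  0.413 0.385 0.369 0.434]
```

Emit:
{"method": "step_arm", "body": {
  "deltas": [
    [-1, 0, 0, 0, 2],
    [-1, 0, 0, 0, 4],
    [-1, 0, 0, 0, 6],
    [-1, 0, 0, 0, 6],
    [-1, 0, 0, 0, 6]
  ]
}}

```text
time_s: 13.68
tool_pos: [0.5493, -0.1406, 0.1508]
tool_rot: [-0.9, 89.9, -8.9]
force: [6.2, -1.3, 1.5]
grip_width: 0.0131
```

```bash
python3 s.py
python3 - <<'E'
from h import *
# foot travel since the start: subpixel registration of foot patch relative to static press base, scene camera
o=cv2.imread('pics/scene0.png',0).astype(np.float32); im,d=read_camera('scene'); n=cv2.cvtColor(im,cv2.COLOR_RGB2GRAY).astype(np.float32)
cv2.imwrite('pics/scene4.png',im[:,:,::-1])
for nm,(u0,u1,v0,v1) in {'foot':(263,295,284,306),'foot2':(266,292,290,306),'basebolt':(228,250,314,336),'basebolt2':(300,325,318,338),'bridgepost':(300,325,280,306)}.items():
    a=o[v0:v1,u0:u1]; w=cv2.createHanningWindow((u1-u0,v1-v0),cv2.CV_32F)
    W=np.eye(2,3,dtype=np.float32)
    try:
        cc,W=cv2.findTransformECC(a,n[v0-6:v1+6,u0-6:u1+6],np.float32([[1,0,6],[0,1,6]]),cv2.MOTION_TRANSLATION,(3,100,1e-5),None,3)
        print(nm,round(cc,3),(W[:,2]-6).round(2))
    except cv2.error as e: print(nm,'fail')
s=np.hstack([cv2.imread(f'pics/{f}.png')[270:320,240:315] for f in('scene0','scene4')])
cv2.imwrite('pics/cmp.png',cv2.resize(s,None,fx=5,fy=5,interpolation=cv2.INTER_CUBIC))
E
```

```text
13.97 [ 0.5494 -0.1407  0.1508] z -8.01 q7 11.4 g 0.0136 F,M [ 6.152 -0.978  1.694 -0.19  -1.22   0.441] Mz [0.422 0.446 0.415 0.444 0.464 0.442 0.453]
foot 0.995 [0.03 0.16]
foot2 0.997 [0.   0.18]
basebolt 0.998 [ 0.02 -0.04]
basebolt2 0.967 [ 0.04 -0.08]
bridgepost 0.969 [ 0.11 -0.07]
```

View pics/cmp.png

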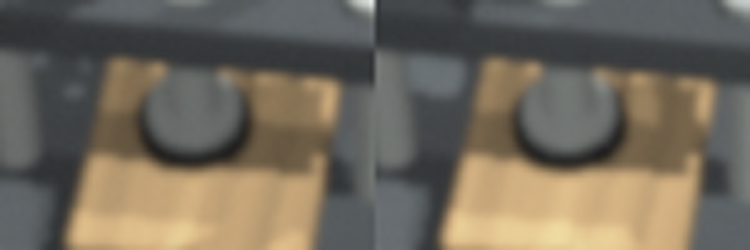

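In the comparison, the foot at about (195,110) in the left panel now sits roughly 0.2 px lower, about 0.7 mm. That means it touched after only 6–10° of the 42° turned. The held torque has risen by about 0.2 N m, which agrees with roughly 0.5–0.6 rad past the touch (25–32 N). I'm letting go.

Emit:
{"method": "step_arm", "body": {
  "deltas": [
    [-0.5, 0, 0, 0, 0],
    [0, 0, 0, 0, 0],
    [0, 0, 0, 0, 0],
    [0, 0, 0, 0, 0],
    [0, 0, 0, 0, 0],
    [0, -0.03, 0, 0, 0],
    [0, -0.06, 0, 0, 0],
    [0, -0.1, 0, 0, 0],
    [0, -0.14, 0, 0, 0],
    [0, -0.14, 0, 0, 0],
    [0, -0.14, 0, 0, 0]
  ]
}}

```text
time_s: 15.4
tool_pos: [0.5482, -0.1406, 0.2901]
tool_rot: [163.8, 90.0, 155.8]
force: [0.1, 0.1, -0.3]
grip_width: 0.0438
```

```bash
python3 s.py
python3 - <<'E'
from h import *
m=camera_model('wrist'); im,d=read_camera('wrist'); k=np.zeros_like(d,bool); k[:270]=1
print('bar',bar(pts('wrist',m,d,k),np.array([0.55,-0.141])))
cv2.imwrite('pics/w5.png',im[:,:,::-1])
m=camera_model('scene'); im,d=read_camera('scene'); P=pts('scene',m,d); print('scene bar',bar(P,np.array([0.55,-0.141])),'spare',bar(P,np.array([0.549,0.15])))
n=cv2.cvtColor(im,cv2.COLOR_RGB2GRAY).astype(np.float32);o=cv2.imread('pics/scene0.png',0).astype(np.float32)
for nm,(u0,u1,v0,v1) in {'foot':(263,295,284,306),'beaterhandle':(250,290,325,400),'basebolt':(228,250,314,336)}.items():
    cc,W=cv2.findTransformECC(o[v0:v1,u0:u1],n[v0-6:v1+6,u0-6:u1+6],np.float32([[1,0,6],[0,1,6]]),cv2.MOTION_TRANSLATION,(3,100,1e-5),None,3); print(nm,round(cc,3),(W[:,2]-6).round(2))
E
```

```text
15.7 [ 0.5481 -0.1406  0.2898] z -8.0 q7 8.3 g 0.0435 F,M [-0.214 -0.064 -0.095 -0.086  0.056  0.006] Mz [ 0.036 -0.006  0.052  0.004  0.035 -0.044 -0.034]
bar (array([ 0.54925006, -0.13038622]), (78.16226959228516, 13.662469863891602), 82.41165924072266, np.float64(0.17235527762410374), 1633)
scene bar (array([ 0.54925946, -0.14028149]), (99.4189224243164, 20.06917953491211), 82.66375732421875, np.float64(0.17184558439723702), 576) spare (array([0.55015967, 0.15205223]), (15.266490936279297, 102.3156967163086), 142.00075149536133, np.float64(0.17278055830563765), 407)
foot 0.995 [0.04 0.17]
beaterhandle 0.999 [ 0.02 -0.  ]
basebolt 0.998 [ 0.03 -0.05]
```

View pics/w5.png

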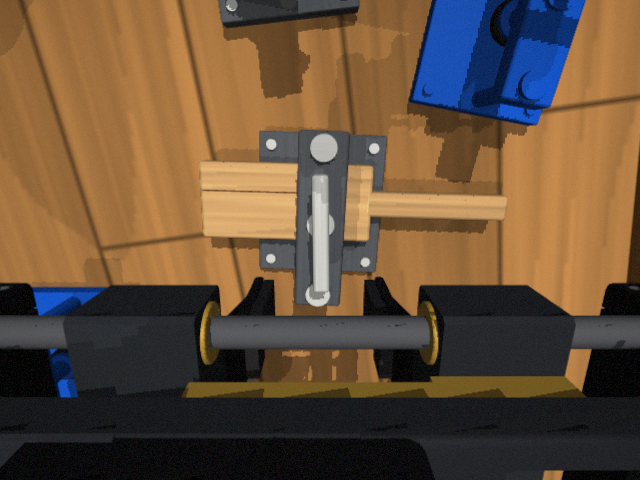

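The wrist picture shows the bar at (320,235), turned and free of the fingers, with the beater in its place. Handing in.

```bash
python3 -c "
from cell import env; print(env.sign_off())"
```

```text
the job is handed in; nothing more can be done
None
```

I turned the T-handle of the press holding the beater about 42° clockwise, let go and raised the gripper 140 mm. I handed the job in at about 16 s. The foot should be pressing with about 25–32 N, but that is inferred and not measured directly.

**First grasp failed:** The fingers shut on top of the bar without turning it. The wrist camera's depth showed the fingertips about 4 mm behind the TCP, not 19 mm ahead as the text says. I gripped again about 17 mm lower and it held.

**Clamping force:**
- **Torque:** The held torque rose from about 0.23 to 0.44 N m. The 0.23 is friction left over after each turn, not zero.
- **Foot travel:** The foot dropped about 0.7 mm in the scene picture, so it touched after roughly 6–10° of turning.
- **Disagreement:** The torque climbed faster than 0.3 N m per rad towards the end (up to about 0.5), perhaps because of a sideways force of about 6 N. On its own it would put the force a little higher than the foot travel does.
- **Upper limit:** The earliest possible touch is 0.1 rad, so 42° of turning cannot give more than about 32 N.

**Last checks:**
- **Target handle:** It stayed where I left it, at about 82.5° compared with 124° at the start.
- **Beater:** It moved less than 0.1 px in the scene picture.
- **Spare handle:** It is within measurement noise of its start (142.0° compared with 141.3°).
- **Robot:** The force on the tool is about zero and it touches nothing.

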